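# Set the board clamp in its base plate and lock its knob past the click

## Robot

A 6-joint arm with a two-finger parallel gripper is mounted at the origin on the work surface. World frame = base frame: x ahead of the robot, y to its left, z up, the work surface at z = 0. Lengths are in m, angles in rad, forces in N, time in s.
With the tool pointing down it reaches from about 0.25 to 0.8 m from the base axis. Payload 8.5 kg.
Tool frame: the origin (TCP) lies midway between the tips of the shut fingers; the grasp point (between the pads) lies 19 mm behind it; z points along the fingers, y is the line along which they close (so a half turn about z gives the same grasp; the last joint's range is limited). The gripper opens to 85 mm and grips with 20 to 120 N. Pads are 22 mm wide; open, the fingers measure 114 mm over their backs; the gripper's body (76 mm by 85 mm) begins 54 mm behind the grasp point. The pads swing forward as they close: fully open they stand 13 mm farther back than shut.
Start: joints at [1.144, 0.238, -0.013, 1.319, 0, 1.571], TCP at [0.217, 0.478, 0.231] pointing down, gripper open.
Joint ranges: [-2.66, 2.66], [-1.03, 1.9], [-1.14, 1.46], [-1.82, 2.27], [-1.45, 1.34], [-3.14, 3.14]. Speed limits (rad/s): [2.22, 2.22, 2.79, 3.14, 3.14, 3.14].

## Interface

Orientations are given as a rotation vector (axis times angle).
In Python, from rig import observe, camera, calibration, job_done gives the robot as it stands. The module is installed in compiled form; this text tells all that it offers.
- The arm moves only by the shell command python3 -m pendant 'ROWS'. ROWS is JSON, a list of rows, each a list of 3 entries, a list of its own where there are three numbers: the turn, a rotation vector about the tool's x, y, z scaled (see below), then the shift along the tool's x, y, z scaled (see below), then the closure, from 0 (fully open) to 1 (shut). A call has 1 to 20 rows; each row shifts and turns the commanded pose from where the row before left it, along the tool's axes as they then stand; what a row does not reach is not made up. The controller multiplies each number of a shift by 0.8 m and each number of a turn by pi rad. A row lasts 1/10 s, in which the tool goes at most 50 mm and 8.59 degrees, less where a joint would pass 70% of its speed; a pose out of reach is approached as far as the arm can. A call with a number of a shift or a turn outside -1 to 1 is refused whole. A call with a gripper value outside its range is refused whole. The fingers move at their own pace and stop on an object; the grip force is fixed at half the most. Time passes only in rows, so rows that do not move let the fingers close. It gives the time, the measured TCP pose, the force, the opening and the grip force at its end, in the units of the state.
- observe(): the state, without advancing time (a new reading comes with each control period).
- camera(name): name is "side" or "top" or "wrist"; returns (picture, depth): 400x640x3 uint8, blue, green, red; 400x640 float32, m along the optical axis (not along the pixel's ray), 0 where there is no reading.
- calibration(name): a dict with "fov_y" (degrees; the focal length in pixels is half the picture's height over the tangent of half this angle, whatever the lens; pixels are square), "cx", "cy" (the principal point, pixels), "distortion" ([k1, k2, p1, p2, k3] as OpenCV has them; the pictures are not rectified), "view" (4x4, takes a point from world to camera coordinates); the wrist camera has in their place "T_tool_cam" (4x4, takes a point from camera to tool coordinates, whose origin is the TCP and whose axes are the flange's). Camera axes: x right, y down, z forward; pixel columns grow to the right and rows downward; lengths in m; the calibration is good to about 2 mm. A picture is of the moment at which its call begins: read the wrist's pose just before it. calibration takes no time and is no camera call.
- job_done(): hands the job in; it is judged then, once.
The state is a dict: "clock": time; "qpos": joint angles; "qd": joint speeds; "tau": joint torques, N m; "tool_pos": TCP position; "ee_rot": TCP orientation; "contact_force": force on the tool from outside, world axes, zero at the start; "ft_torque": the same for the moment, N m; "opening": opening from 0.0 (shut) to 1.0 (fully open); "gripper_force": force on a finger pad.
Only numpy, scipy, OpenCV 4.12 (cv2) and the standard library are available. Lean on these libraries where they do the work, as an engineer would, in place of code of your own. Each camera call takes 0.05 s, during which the arm holds its last target. There are 200 camera calls.

## Task

Put the loose board clamp down flat in the shallow pocket of the base plate, either way round, and let go of it. Then take hold of the bar knob on top of it and turn it clockwise, about a quarter turn, until it clicks over and stays there, and let go, with the clamp still lying flat in the pocket. Leave the other things on the bench where they are.

Things in the scene. Friction and masses are not known exactly. Their poses are not given: they have to be found in the camera images.
- board_clamp: loose aluminium block 120 (its x) x 50 (its y) x 30 high, about 0.43 kg; on top a green circuit board between low jaws on the -x half (to 38 above the underside) and a black bar knob on the +x half. Origin: centre of its underside, z up. Knob axis vertical at x = +30, y = 0. The long sides are free to grip at the middle (x near -5), clear of the knob
- base_plate: fixed dark steel plate 170 (its x) x 100 (its y) x 8 thick with a shallow pocket on top: floor 8 above the bench, inside 130 (x) x 60 (y), bounded by four aluminium lips 8 wide and 10 high (to 18 above the bench): 5 mm of play on every side of the clamp, which fits either way round, long side along x. Origin: centre of the underside, on the bench
- knob_grip (a point): point on the knob's vertical axis, 54.5 above the clamp's underside. Knob: disc of diameter 38 from 30.5 to 36.5, and on it an upright bar 38 long, 12 thick, from 36.5 to 66.5 above the clamp's underside, taken by its two flat sides from above.
- knob (a joint): knob turn relative to the clamp, rad: 0 at the start (bar along the clamp's x), grows clockwise from above, 1.57 clicked over (bar across), stops at both. Sprung detent, crest at 0.79 (+-0.03): let go before it, it springs back to 0; past it, it snaps on to 1.57 and stays. Takes up to 0.16 N m, most at the start. In the pocket the clamp itself may follow the turn by up to 0.17 rad
- flux_tin: low round white tin, diameter 46, height 20, loose, standing between the two work places; origin under its centre
- screwdriver: black-handled screwdriver lying flat, 170 long, handle 26 thick, its own x axis along the shaft, loose; origin under its middle
- solder_spool: small spool of solder, diameter 52, height 36, loose, on the cardboard; origin under its centre
- tape_roll: roll of brown tape lying flat, diameter 84, height 24, loose, on the cardboard; origin under its centre
- small_bottle: small green bottle with a black cap, diameter 42, height 75, loose; origin under its centre
- adapter: black plug-in adapter box, 75 x 45 x 30 high, loose; origin under its centre
- multimeter: grey hand multimeter lying flat, 165 x 80 x 34 high, with a fixed dial that has nothing to do with this job, loose; origin under its centre
There are look-alikes about, which are no part of the job. Leave any blue or yellow look-alike of the board_clamp alone.

How it is judged:
By the outcome, as a careful person would: the job done as asked, in the order asked, and still so for the second after the job is handed in, with the robot touching nothing.
It also fails if it takes over 46 s, if anything falls off the work surface, if the arm or the gripper's body presses on something with over 40 N, if the wrist force passes 120 N, or if a joint passes its speed limit or range.

## Working session

There is one attempt and no reset: what is moved stays moved. The work goes in short steps, Python scripts to look and compute and a shell command to move; the robot and the scene stay as the last step left them, time stands still between calls to the robot, and variables do not carry over. Pictures are saved under pics/ and viewed, at most 10 in all, crops included, and the job is handed in when it is done.

```bash
mkdir -p pics; cat > h.py <<'E'
import numpy as np,cv2,json
from rig import observe,camera,calibration
from scipy.spatial.transform import Rotation as R
def K(c):
    f=200/np.tan(np.radians(c["fov_y"])/2); return np.array([[f,0,c["cx"]],[0,f,c["cy"]],[0,0,1.]]),np.array(c["distortion"],float)
def cam2world(name,s=None):
    c=calibration(name)
    if name=="wrist":
        T=np.eye(4);T[:3,:3]=R.from_rotvec(s["ee_rot"]).as_matrix();T[:3,3]=s["tool_pos"]
        return c,T@np.array(c["T_tool_cam"])
    return c,np.linalg.inv(np.array(c["view"]))
def plane(name,px,z,s=None):
    c,T=cam2world(name,s);k,d=K(c)
    n=cv2.undistortPoints(np.array(px,float).reshape(-1,1,2),k,d)[:,0]
    r=np.c_[n,np.ones(len(n))]@T[:3,:3].T
    o=T[:3,3]; return o+r*((z-o[2])/r[:,2])[:,None]
def depthpts(name,px,dep,s=None):
    c,T=cam2world(name,s);k,d=K(c);px=np.array(px)
    n=cv2.undistortPoints(px.astype(float).reshape(-1,1,2),k,d)[:,0]
    z=dep[px[:,1].astype(int),px[:,0].astype(int)]
    return (np.c_[n,np.ones(len(n))]*z[:,None])@T[:3,:3].T+T[:3,3]
E
python3 - <<'E'
from h import *
print(observe())
for n in("top","side"):
    p,d=camera(n);cv2.imwrite(f"pics/{n}0.png",p);np.savez(f"{n}0.npz",p=p,d=d)
    c=calibration(n);print(n,c["fov_y"],np.linalg.inv(np.array(c["view"]))[:3].round(3).tolist())
c=calibration("wrist");print(c)
E
```

```text
{'clock': 0.0, 'qpos': array([ 1.14401106e+00,  2.38808603e-01, -1.42410368e-02,  1.31920172e+00,
        2.13305787e-06,  1.57081282e+00]), 'qd': array([ 0.00052714, -0.00036505, -0.00024823, -0.00114603,  0.00129791,
       -0.00102263]), 'tau': array([ 2.97374427e-03, -5.38774645e+01,  3.46440840e+01,  1.82986341e-02,
        1.88938902e-04,  1.78006474e-05]), 'tool_pos': array([0.21715211, 0.47753621, 0.23066818]), 'ee_rot': array([-6.65275870e-01, -3.07002580e+00,  2.23279964e-03]), 'contact_force': array([-0.50342509,  0.2397057 ,  0.06190197]), 'ft_torque': array([-0.03488761,  0.0668133 , -0.06193673]), 'gripper_force': 0.0, 'opening': 0.997027785637271}
top 50.3242921252715 [[-0.011, -0.999, 0.045, 0.403], [-1.0, 0.01, -0.008, -0.194], [0.008, -0.046, -0.999, 1.287]]
side 43.608834384720765 [[0.607, -0.465, 0.645, -0.574], [-0.795, -0.336, 0.506, -0.995], [-0.019, -0.819, -0.573, 0.987]]
{'fov_y': 70.90408901492806, 'cx': 314.81874972802854, 'cy': 200.6133581358515, 'distortion': array([-0.01518494,  0.        ,  0.        ,  0.        ,  0.        ]), 'T_tool_cam': array([[ 4.17817440e-04, -9.46434124e-01, -3.22896694e-01,
         8.38133186e-02],
       [ 9.99999911e-01,  3.74702179e-04,  1.95686347e-04,
        -1.09347149e-03],
       [-6.42141413e-05, -3.22896747e-01,  9.46434196e-01,
        -1.43405081e-01],
       [ 0.00000000e+00,  0.00000000e+00,  0.00000000e+00,
         1.00000000e+00]])}
```

View pics/top0.png

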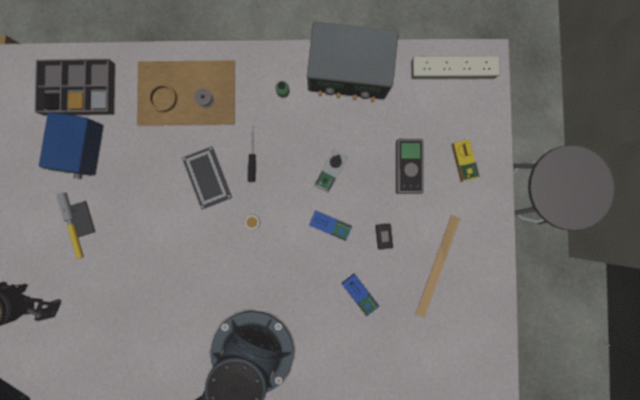

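View pics/side0.png

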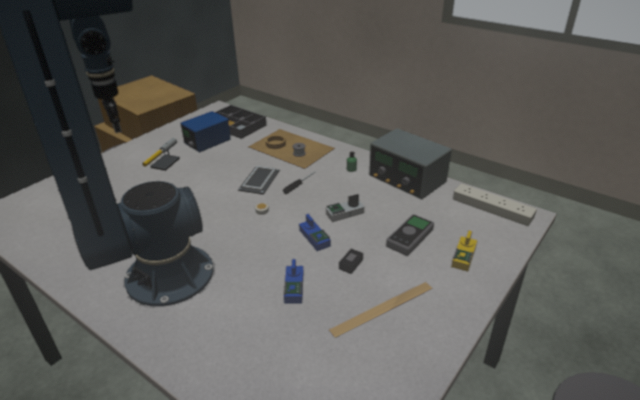

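The top view shows the plate at about (207,178), lengthwise near-vertical in the picture. The grey clamp is at about (330,171), with its knob at (335,160) and its board at (326,181). The look-alikes are blue and yellow, and the tin is at (252,222).

```bash
python3 - <<'E'
from h import *
z=np.load("top0.npz");p,d=z["p"],z["d"]
print("rough clamp, knob, board",plane("top",[[330,171]],.03)[0],plane("top",[[335.5,160]],.0665)[0],plane("top",[[326,181]],.038)[0])
g=cv2.cvtColor(p,cv2.COLOR_BGR2GRAY)
roi=np.zeros_like(g);roi[140:215,175:237]=1
m=((g<90)&(roi>0)).astype(np.uint8)
m=cv2.morphologyEx(m,cv2.MORPH_CLOSE,np.ones((7,7)))
c=max(cv2.findContours(m,0,1)[0],key=cv2.contourArea);r=cv2.minAreaRect(c);b=cv2.boxPoints(r)
w=plane("top",b,.008);print(r,w.round(3).tolist(),w.mean(0),np.linalg.norm(np.diff(w,axis=0),axis=1))
s=observe();print(R.from_rotvec(s["ee_rot"]).as_matrix().round(3))
for n,px,h in(("tin",[252,222],.02),("bottle",[282,88],.07),("driver",[252,160],.02),("meter",[410,166],.03)):print(n,plane("top",[px],h)[0].round(3))
cr=np.hstack([cv2.resize(p[135:220,175:245],None,fx=5,fy=5),cv2.resize(p[135:220,295:365],None,fx=5,fy=5)]);cv2.imwrite("pics/c1.png",cr)
E
```

```text
rough clamp, knob, board [ 0.53652696 -0.2392677   0.03      ] [ 0.56433836 -0.25419647  0.0665    ] [ 0.50625926 -0.22685898  0.038     ]
((206.5747528076172, 177.39431762695312), (54.85199737548828, 32.523502349853516), 68.96248626708984) [[0.584, 0.208, 0.008], [0.618, 0.116, 0.008], [0.463, 0.057, 0.008], [0.429, 0.148, 0.008]] [0.52353732 0.13210888 0.008     ] [0.09803159 0.16652945 0.09744555]
[[-0.91   0.414 -0.001]
 [ 0.414  0.91  -0.001]
 [ 0.    -0.001 -1.   ]]
tin [ 0.388 -0.006  0.02 ]
bottle [ 0.775 -0.102  0.07 ]
driver [ 0.573 -0.007  0.02 ]
meter [ 0.549 -0.477  0.03 ]
```

View pics/c1.png

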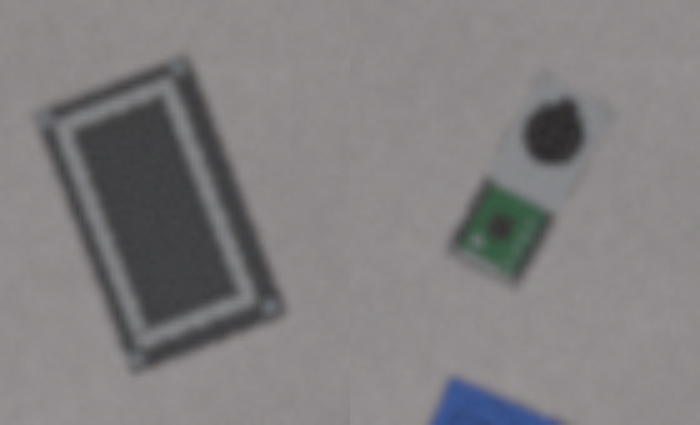

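The crop shows the plate with its light lips and corner screws, and the clamp with its board at the lower left and knob at the upper right. Measured plate size is 0.167 x 0.098, matching 170 x 100, and the board-to-knob distance is plausible. Next I'll go over the plate and look with the wrist camera.

```bash
python3 -m pendant '[[[0,0,0],[-0.044,-0.0196,0],0],[[0,0,0],[-0.044,-0.0196,0],0],[[0,0,0],[-0.044,-0.0196,0],0],[[0,0,0],[-0.044,-0.0196,0],0],[[0,0,0],[-0.044,-0.0196,0],0],[[0,0,0],[-0.044,-0.0196,0],0],[[0,0,0],[-0.044,-0.0196,0],0],[[0,0,0],[-0.044,-0.0196,0],0],[[0,0,0],[-0.044,-0.0196,0],0],[[0,0,0],[-0.044,-0.0196,0],0],[[0,0,0],[-0.044,-0.0196,0],0],[[0,0,0],[-0.044,-0.0196,0],0],[[0,0,0],[0,0,0],0],[[0,0,0],[0,0,0],0],[[0,0,0],[0,0,0],0]]'
python3 - <<'E'
from h import *
s=observe();p,d=camera("wrist");print(s["clock"],s["tool_pos"],s["ee_rot"],s["qpos"])
cv2.imwrite("pics/w1.png",p);np.savez("w1.npz",p=p,d=d,**{k:s[k] for k in("tool_pos","ee_rot")})
E
```

```text
clock: 1.6
tool_pos: [0.5233, 0.1321, 0.2311]
ee_rot: [-0.665, -3.07, 0.0]
contact_force: [-0.0, -0.2, -0.3]
opening: 1.0
gripper_force: 0.0
1.6 [0.52331186 0.1320699  0.23105341] [-6.64766876e-01 -3.06953118e+00  4.14310469e-04] [2.47117552e-01 2.64316988e-01 2.15688470e-02 1.32897362e+00
 1.64462382e-04 6.73669164e-01]
```

View pics/w1.png

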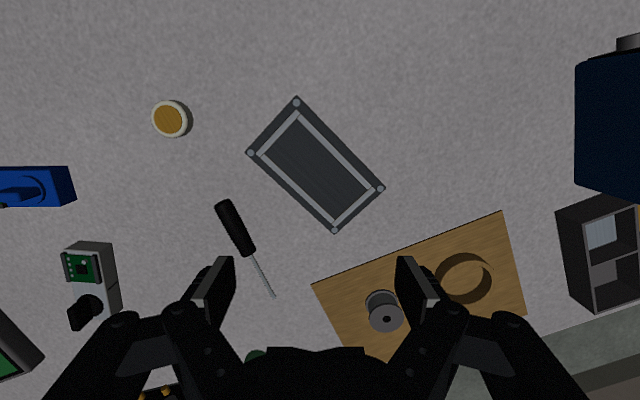

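The wrist view has the plate at about (315,165), clear and whole, with the fingers at the bottom. Clamp at the left, (85,280). I'll measure the plate from the outline of its lips and its dark rim.

```bash
python3 - <<'E'
from h import *
z=np.load("w1.npz");p,d=z["p"],z["d"];s=dict(tool_pos=z["tool_pos"],ee_rot=z["ee_rot"])
g=cv2.GaussianBlur(cv2.cvtColor(p,cv2.COLOR_BGR2GRAY),(3,3),0)
roi=np.zeros_like(g);roi[85:245,240:395]=1
for name,m,zz in(("rim",(g<90)&(roi>0),.008),):
    m=m.astype(np.uint8);m=cv2.morphologyEx(m,cv2.MORPH_CLOSE,np.ones((15,15)))
    c=max(cv2.findContours(m,0,1)[0],key=cv2.contourArea)
    w=plane("wrist",c[:,0],zz,s)[:,:2]
    r=cv2.minAreaRect((w*1000).astype(np.float32));print(name,r)
n,l,st,ce=cv2.connectedComponentsWithStats(((g<90)&(roi>0)).astype(np.uint8),connectivity=4)
for i in range(1,n):
    if st[i,4]>200:
        ys,xs=np.where(l==i);w=plane("wrist",np.c_[xs,ys],.008,s)[:,:2];print(i,st[i],cv2.minAreaRect((w*1000).astype(np.float32)), np.median(depthpts("wrist",np.c_[xs,ys],d,s)[:,2]))
ys,xs=np.where((d>0)&(roi>0));P=depthpts("wrist",np.c_[xs,ys],d,s)
q=P[(P[:,2]>.0145)&(P[:,2]<.03)];print(len(q),np.percentile(P[:,2],[5,50,95]));print("lips",cv2.minAreaRect((q[:,:2]*1000).astype(np.float32)),q[:,:2].mean(0))
E
```

```text
rim ((521.9845581054688, 133.83984375), (169.82838439941406, 100.4422378540039), 20.917531967163086)
1 [ 245   95  141  140 3110] ((521.9845581054688, 133.83984375), (169.82838439941406, 100.4422378540039), 20.917531967163086) 0.00874786182053236
2 [ 263  118  106  103 4713] ((524.2285766601562, 133.08340454101562), (135.01612854003906, 64.2342529296875), 20.925016403198242) 0.008839567250098934
3 [240 216  15  29 225] ((560.1472778320312, 5.555631637573242), (20.437299728393555, 43.921207427978516), 65.66852569580078) 0.019653310868918528
2188 [-0.00032594  0.00142649  0.01848777]
lips ((541.1799926757812, 82.94892883300781), (146.0318603515625, 184.3368377685547), 20.992490768432617) [0.52073217 0.12313593]
```

Plate: centre (0.522, 0.134), yaw 20.9°, size 169.8 x 100.4, which matches. Next, over the clamp.

```bash
python3 -m pendant '[[[0,0,0],[-0.0209,-0.0418,0],0],[[0,0,0],[-0.0209,-0.0418,0],0],[[0,0,0],[-0.0209,-0.0418,0],0],[[0,0,0],[-0.0209,-0.0418,0],0],[[0,0,0],[-0.0209,-0.0418,0],0],[[0,0,0],[-0.0209,-0.0418,0],0],[[0,0,0],[-0.0209,-0.0418,0],0],[[0,0,0],[-0.0209,-0.0418,0],0],[[0,0,0],[-0.0209,-0.0418,0],0],[[0,0,0],[-0.0209,-0.0418,0],0],[[0,0,0],[0,0,0],0],[[0,0,0],[0,0,0],0],[[0,0,0],[0,0,0],0]]'
python3 - <<'E'
from h import *
s=observe();p,d=camera("wrist");print(s["clock"],s["tool_pos"],s["ee_rot"],s["qpos"])
cv2.imwrite("pics/w2.png",p);np.savez("w2.npz",p=p,d=d,**{k:s[k] for k in("tool_pos","ee_rot")})
ys,xs=np.mgrid[40:300:1,180:450:1];px=np.c_[xs.ravel(),ys.ravel()];px=px[d[px[:,1],px[:,0]]>0]
P=depthpts("wrist",px,d,s);c=np.array([.537,-.2415])
P=P[np.linalg.norm(P[:,:2]-c,axis=1)<.09]
for lo,hi in((.025,.034),(.025,.045),(.06,.075)):
    q=P[(P[:,2]>lo)&(P[:,2]<hi)];print(lo,hi,len(q),np.median(q[:,2]),cv2.minAreaRect((q[:,:2]*1000).astype(np.float32)))
E
```

```text
clock: 2.95
tool_pos: [0.5377, -0.2405, 0.2314]
ee_rot: [-0.663, -3.071, -0.0]
contact_force: [-1.5, -0.2, -0.1]
opening: 0.997
gripper_force: 0.0
2.95 [ 0.53770418 -0.24050816  0.23143569] [-6.63143390e-01 -3.07057133e+00 -3.64594268e-04] [-4.20689318e-01  3.49709429e-01  1.45621606e-01  1.36698019e+00
  1.79900619e-04  4.71197630e-03]
0.025 0.034 1473 0.030643842721818915 ((536.3593139648438, -240.59564208984375), (50.214385986328125, 120.26505279541016), 61.0825080871582)
0.025 0.045 3371 0.035631024649838194 ((536.3593139648438, -240.59564208984375), (50.214385986328125, 120.26505279541016), 61.0825080871582)
0.06 0.075 314 0.0668040526318375 ((562.0196533203125, -254.6718292236328), (11.975531578063965, 36.75801467895508), 61.366119384765625)
```

View pics/w2.png

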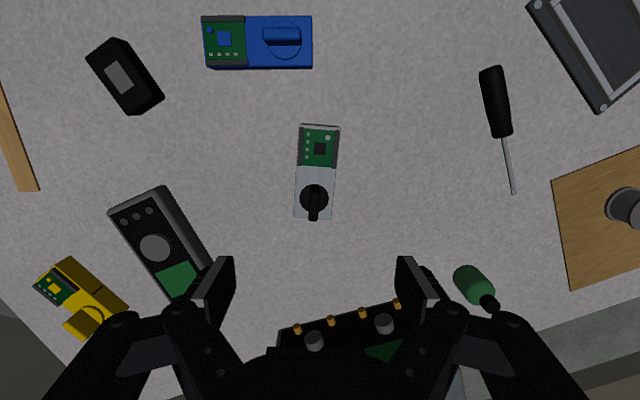

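The clamp is at (0.536, -0.241) with its x axis at -28.9°. It measures 120.3 x 50.2 and the knob bar top is at 66.8, so everything matches. I'll square up to the long sides and go down.

```bash
python3 -m pendant '[[[0,0,0.025],[0,0,0],0],[[0,0,0],[0.0076,-0.001,0.04],0],[[0,0,0],[0,0,0.05],0],[[0,0,0],[0,0,0.05],0],[[0,0,0],[0,0,0.05],0],[[0,0,0],[0,0,0.05],0],[[0,0,0],[0,0,0.02],0],[[0,0,0],[0,0,0.012],0],[[0,0,0],[0,0,0.006],0],[[0,0,0],[0,0,0],0],[[0,0,0],[0,0,0],0],[[0,0,0],[0,0,0],0]]'
```

```text
clock: 4.2
tool_pos: [0.5327, -0.2399, 0.0101]
ee_rot: [0.785, 3.04, -0.001]
contact_force: [-0.0, -0.3, -0.4]
opening: 1.001
gripper_force: 0.0
```

```bash
python3 -m pendant '[[[0,0,0],[0,0,0],1],[[0,0,0],[0,0,0],1],[[0,0,0],[0,0,0],1],[[0,0,0],[0,0,0],1],[[0,0,0],[0,0,0],1],[[0,0,0],[0,0,0],1],[[0,0,0],[0,0,0],1],[[0,0,0],[0,0,0],1],[[0,0,0],[0,0,0],1],[[0,0,0],[0,0,0],1]]'
```

```text
clock: 5.2
tool_pos: [0.5324, -0.2396, 0.0096]
ee_rot: [0.785, 3.041, 0.0]
contact_force: [0.3, 2.0, 5.9]
opening: 0.568
gripper_force: 63.5
```

Gripped: opening 0.568 is about 48 mm and the force is 63 N. Now I'll lift, carry over and turn by 49.9° counter-clockwise.

```bash
python3 -m pendant '[[[0,0,0],[0,0,-0.02],1],[[0,0,0],[0,0,-0.05],1],[[0,0,0],[0,0,-0.05],1],[[0,0,0],[0,0,-0.03],1],[[0,0,0],[0.012,0.02,0],1],[[0,0,0],[0.024,0.04,0],1],[[0,0,0],[0.024,0.04,0],1],[[0,0,0],[0.024,0.04,0],1],[[0,0,0],[0.024,0.04,0],1],[[0,0,0],[0.024,0.04,0],1],[[0,0,0],[0.024,0.04,0],1],[[0,0,0],[0.024,0.04,0],1],[[0,0,0],[0.024,0.04,0],1],[[0,0,0],[0.024,0.04,0],1],[[0,0,0],[0.012,0.0187,0],1]]'
python3 -m pendant '[[[0,0,-0.0396],[0,0,0],1],[[0,0,-0.0396],[0,0,0],1],[[0,0,-0.0396],[0,0,0],1],[[0,0,-0.0396],[0,0,0],1],[[0,0,-0.0396],[0,0,0],1],[[0,0,-0.0396],[0,0,0],1],[[0,0,-0.0396],[0,0,0],1],[[0,0,0],[0,0,0],1],[[0,0,0],[0,0,0],1],[[0,0,0],[0,0,0],1],[[0,0,0],[0,0,0],1]]'
python3 - <<'E'
from h import *
s=observe();p,d=camera("wrist");print(s["clock"],s["tool_pos"],s["ee_rot"],s["qpos"])
r=R.from_rotvec(s["ee_rot"]).as_matrix();print("yaw y",np.degrees(np.arctan2(r[1,1],r[0,1])))
cv2.imwrite("pics/w3.png",p);np.savez("w3.npz",p=p,d=d,**{k:s[k] for k in("tool_pos","ee_rot")})
ys,xs=np.mgrid[0:400,0:640];px=np.c_[xs.ravel(),ys.ravel()];px=px[d[px[:,1],px[:,0]]>0]
P=depthpts("wrist",px,d,s);C=p[px[:,1],px[:,0]].astype(int)
g=(C[:,1]>C[:,2]+25)&(C[:,1]>C[:,0]+15)&(P[:,2]>.1)
q=P[g];print(len(q),np.median(q,0),cv2.minAreaRect((q[:,:2]*1000).astype(np.float32)))
A=np.c_[q[:,:2],np.ones(len(q))];print("tilt",np.linalg.lstsq(A,q[:,2],rcond=None)[0])
E
```

```text
clock: 6.7
tool_pos: [0.5167, 0.1354, 0.1274]
ee_rot: [-0.781, -3.04, 0.001]
contact_force: [-0.4, -0.5, -4.7]
opening: 0.57
gripper_force: 64.4
clock: 7.8
tool_pos: [0.5182, 0.1324, 0.1287]
ee_rot: [0.568, -3.089, 0.0]
contact_force: [0.4, 0.3, -5.0]
opening: 0.572
gripper_force: 64.3
7.8 [0.51817225 0.13242576 0.12865339] [ 5.68411578e-01 -3.08923919e+00  1.93273280e-04] [ 2.50258759e-01  3.09683673e-01 -1.84787409e-01  1.07682811e+00
 -8.89509340e-05 -1.13665309e-01]
yaw y 110.85131491571669
5501 [0.48811209 0.11996727 0.15530632] ((489.9798278808594, 121.28738403320312), (44.6641845703125, 36.151527404785156), 20.99376678466797)
tilt [-0.0029884  -0.0025218   0.15708206]
```

View pics/w3.png

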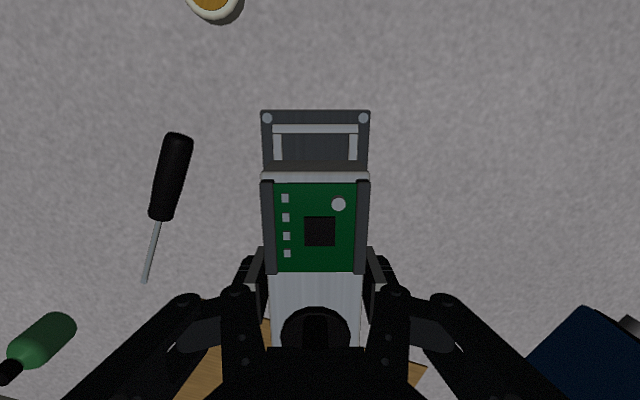

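The clamp is held level (tilt below 0.3°), at yaw 21.0°, and laterally centred over the pocket with its board towards the near end. I'll check the x offset of the board against the earlier picture.

```bash
python3 - <<'E'
from h import *
for f in("w2","w3"):
    z=np.load(f+".npz");p,d=z["p"].astype(int),z["d"];s=dict(tool_pos=z["tool_pos"],ee_rot=z["ee_rot"])
    m=(p[...,1]>p[...,2]+25)&(p[...,1]>p[...,0]+15)&(d>0);m[:,:230]=0;m[:,400:]=0;m[300:]=0;m[:100]=0
    ys,xs=np.where(m);P=depthpts("wrist",np.c_[xs,ys],d,s)[:,:2]
    P=P[np.abs(P-np.median(P,0)).max(1)<.04]
    r=cv2.minAreaRect((P*1000).astype(np.float32));c=np.array(r[0])
    o,a=((536.36,-240.6),-28.92) if f=="w2" else ((522.,133.84),20.92)
    v=c-o;a=np.radians(a);print(f,r,v@[np.cos(a),np.sin(a)],v@[-np.sin(a),np.cos(a)])
E
```

```text
w2 ((506.7984619140625, -223.03538513183594), (35.64738082885742, 43.52573013305664), 61.039710998535156) -34.369125498894924 1.0786296465770968
w3 ((489.9798278808594, 121.28738403320312), (44.6641845703125, 36.151527404785156), 20.99376678466797) -34.391487153573614 -0.29189298528015567
```

The offsets agree to 0.02 mm, so down it goes.

```bash
python3 -m pendant '[[[0,0,0],[0,0,0.03],1],[[0,0,0],[0,0,0.04],1],[[0,0,0],[0,0,0.03],1],[[0,0,0],[0,0,0.018],1],[[0,0,0],[0,0,0.01],1],[[0,0,0],[0,0,0.006],1],[[0,0,0],[0,0,0.003],1],[[0,0,0],[0,0,0],1],[[0,0,0],[0,0,0.001],1],[[0,0,0],[0,0,0],1],[[0,0,0],[0,0,0],1]]'
```

```text
clock: 8.95
tool_pos: [0.5186, 0.1324, 0.0189]
ee_rot: [-0.571, 3.089, -0.0]
contact_force: [-0.3, -0.1, -5.3]
opening: 0.57
gripper_force: 64.2
```

```bash
python3 -m pendant '[[[0,0,0],[0,0,0.001],1],[[0,0,0],[0,0,0.0006],1],[[0,0,0],[0,0,0.0004],1],[[0,0,0],[0,0,0],1],[[0,0,0],[0,0,0],1]]'
```

```text
clock: 9.45
tool_pos: [0.5186, 0.1324, 0.0177]
ee_rot: [-0.571, 3.089, -0.0]
contact_force: [-2.7, -0.8, 5.1]
opening: 0.568
gripper_force: 65.7
```

It has touched down (force +5 N). Release, rise and look.

```bash
python3 -m pendant '[[[0,0,0],[0,0,0],0],[[0,0,0],[0,0,0],0],[[0,0,0],[0,0,0],0],[[0,0,0],[0,0,0],0],[[0,0,0],[0,0,0],0],[[0,0,0],[0,0,-0.02],0],[[0,0,0],[0,0,-0.05],0],[[0,0,0],[0,0,-0.06],0],[[0,0,0],[0,0,-0.06],0],[[0,0,0],[0,0,-0.04],0],[[0,0,0],[0,0,-0.02],0],[[0,0,0],[0,0,0],0],[[0,0,0],[0,0,0],0]]'
cat > look.py <<'E'
from h import *
import sys
s=observe();p,d=camera("wrist")
r=R.from_rotvec(s["ee_rot"]).as_matrix();print(s["clock"],s["tool_pos"],"yaw y",np.degrees(np.arctan2(r[1,1],r[0,1])),"q6",s["qpos"][5])
cv2.imwrite(f"pics/{sys.argv[1]}.png",p)
px=np.argwhere(d[:300]>0)[:,::-1];P=depthpts("wrist",px,d,s);C=p[px[:,1],px[:,0]].astype(int)
near=np.linalg.norm(P[:,:2]-[.522,.134],axis=1)<.1
rect=lambda q:cv2.minAreaRect((q[:,:2]*1000).astype(np.float32))
bar=near&(P[:,2]>.068)&(P[:,2]<.082);print("bar",bar.sum(),np.median(P[bar],0),rect(P[bar]) if bar.sum()>5 else 0)
top=near&(P[:,2]>.033)&(P[:,2]<.05);print("clamp",top.sum(),rect(P[top]))
g=near&(C[:,1]>C[:,2]+25)&(C[:,1]>C[:,0]+15)&(P[:,2]<.055)&(P[:,2]>.03);q=P[g];print("board",np.median(q[:,2]),rect(q),"tilt",np.linalg.lstsq(np.c_[q[:,:2],np.ones(len(q))],q[:,2],rcond=None)[0])
E
python3 look.py w4
```

```text
clock: 10.75
tool_pos: [0.5182, 0.1324, 0.2164]
ee_rot: [0.571, -3.089, 0.0]
contact_force: [-1.0, -0.6, -0.8]
opening: 1.001
gripper_force: 0.0
10.75 [0.51824743 0.13236823 0.21637112] yaw y 110.94641407209369 q6 -0.11546021551810362
bar 333 [0.54729957 0.14269765 0.0749064 ] ((549.2828979492188, 143.0135498046875), (37.33426284790039, 10.961533546447754), 21.201770782470703)
clamp 3784 ((521.6881713867188, 132.89532470703125), (119.88304901123047, 50.00864791870117), 21.046655654907227)
board 0.04423501236348584 ((490.3968200683594, 120.85049438476562), (43.1961669921875, 35.32048416137695), 21.825687408447266) tilt [ 0.0016633  -0.00086021  0.04356462]
```

View pics/w4.png

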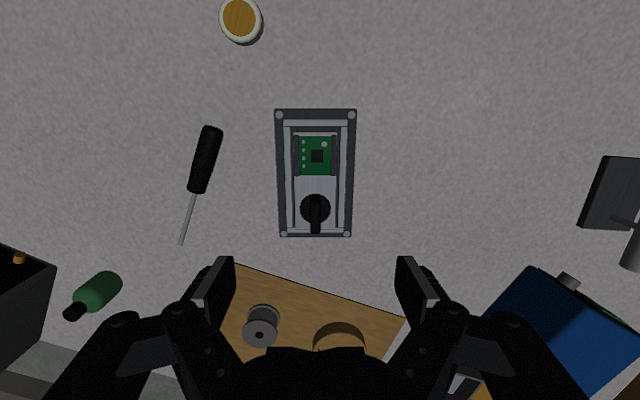

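The clamp lies flat in the pocket (yaw 21.05°, board level), with the knob bar at (315,215) along it. Now over the knob and down, with the TCP to 0.048 so the tips clear the disc by 3.5 mm.

```bash
python3 -m pendant '[[[0,0,0],[-0.0415,-0.0011,0],0],[[0,0,0],[0,0,0.03],0],[[0,0,0],[0,0,0.05],0],[[0,0,0],[0,0,0.05],0],[[0,0,0],[0,0,0.04],0],[[0,0,0],[0,0,0.025],0],[[0,0,0],[0,0,0.0105],0],[[0,0,0],[0,0,0.005],0],[[0,0,0],[0,0,0],0],[[0,0,0],[0,0,0],0],[[0,0,0],[0,0,0],0]]'
```

```text
clock: 11.9
tool_pos: [0.5504, 0.1436, 0.0495]
ee_rot: [-0.571, 3.088, 0.0]
contact_force: [0.1, 0.8, 0.2]
opening: 0.999
gripper_force: 0.0
```

```bash
python3 -m pendant '[[[0,0,0],[0,0,0.001],1],[[0,0,0],[0,0,0],1],[[0,0,0],[0,0,0],1],[[0,0,0],[0,0,0],1],[[0,0,0],[0,0,0],1],[[0,0,0],[0,0,0],1],[[0,0,0],[0,0,0],1],[[0,0,0],[0,0,0],1],[[0,0,0],[0,0,0],1],[[0,0,0],[0,0,0],1],[[0,0,0],[0,0,0],1],[[0,0,0],[0,0,0],1]]'
```

```text
clock: 13.1
tool_pos: [0.5497, 0.1435, 0.0477]
ee_rot: [-0.571, 3.089, 0.0]
contact_force: [-0.9, 0.5, 2.0]
opening: 0.13
gripper_force: 63.5
```

The bar is held (opening 0.13, about 11 mm). Turning clockwise 70° first, then check.

```bash
python3 -m pendant '[[[0,0,0.026],[0,0,0],1],[[0,0,0.026],[0,0,0],1],[[0,0,0.026],[0,0,0],1],[[0,0,0.026],[0,0,0],1],[[0,0,0.026],[0,0,0],1],[[0,0,0.026],[0,0,0],1],[[0,0,0.026],[0,0,0],1],[[0,0,0.026],[0,0,0],1],[[0,0,0.026],[0,0,0],1],[[0,0,0.026],[0,0,0],1],[[0,0,0.026],[0,0,0],1],[[0,0,0.026],[0,0,0],1],[[0,0,0.026],[0,0,0],1],[[0,0,0.026],[0,0,0],1],[[0,0,0.026],[0,0,0],1],[[0,0,0],[0,0,0],1],[[0,0,0],[0,0,0],1]]'; python3 -c "
from h import *
s=observe();r=R.from_rotvec(s['ee_rot']).as_matrix();print(np.degrees(np.arctan2(r[1,1],r[0,1])),s['qpos'][5],s['ft_torque'])"
```

```text
clock: 14.8
tool_pos: [0.55, 0.1436, 0.0477]
ee_rot: [1.306, 2.857, 0.001]
contact_force: [2.2, 2.6, -0.3]
opening: 0.129
gripper_force: 63.2
40.87670962409048 1.1126573443421983 [ 0.51817961 -0.27542993 -0.02882787]
```

```bash
python3 -m pendant '[[[0,0,0.026],[0,0,0],1],[[0,0,0.026],[0,0,0],1],[[0,0,0.026],[0,0,0],1],[[0,0,0.026],[0,0,0],1],[[0,0,0.02],[0,0,0],1],[[0,0,0],[0,0,0],1],[[0,0,0],[0,0,0],1]]'; python3 -c "
from h import *
s=observe();r=R.from_rotvec(s['ee_rot']).as_matrix();print(np.degrees(np.arctan2(r[1,1],r[0,1])),s['qpos'][5],s['ft_torque'])"
```

```text
clock: 15.5
tool_pos: [0.5497, 0.1435, 0.0477]
ee_rot: [-1.833, -2.551, 0.0]
contact_force: [1.2, 2.4, 0.9]
opening: 0.12
gripper_force: 63.4
18.59394389129753 1.5015479063514072 [ 0.5340005  -0.13313478 -0.11903419]
```

Turned 92.4°. Let go, rise and look.

```bash
python3 -m pendant '[[[0,0,0],[0,0,0],0],[[0,0,0],[0,0,0],0],[[0,0,0],[0,0,0],0],[[0,0,0],[0,0,0],0],[[0,0,0],[0,0,0],0],[[0,0,0],[0,0,0],0],[[0,0,0],[0,0,0],0],[[0,0,0],[0,0,-0.02],0],[[0,0,0],[0,0,-0.04],0],[[0,0,0],[0,0,-0.06],0],[[0,0,0],[0,0,-0.06],0],[[0,0,0],[0,0,-0.03],0],[[0,0,0],[0,0,0],0],[[0,0,0],[0,0,0],0],[[0,0,0],[0,0,0],0]]'; python3 look.py w5
```

```text
clock: 17.0
tool_pos: [0.549, 0.1433, 0.2143]
ee_rot: [-1.836, -2.547, 0.003]
contact_force: [0.5, -0.5, -0.6]
opening: 1.003
gripper_force: 0.0
17.0 [0.54903005 0.14325748 0.21429421] yaw y 18.422310096612886 q6 1.5045635306482834
bar 409 [0.54847206 0.1424028  0.0747689 ] ((548.8656616210938, 141.27810668945312), (11.87839126586914, 37.6448860168457), 18.61361312866211)
clamp 3880 ((520.1058959960938, 131.38198852539062), (120.48785400390625, 50.71697998046875), 18.206867218017578)
board 0.04424738608965645 ((488.76092529296875, 120.62544250488281), (43.4094123840332, 35.59132385253906), 18.344282150268555) tilt [0.00068726 0.00344538 0.04349109]
```

View pics/w5.png

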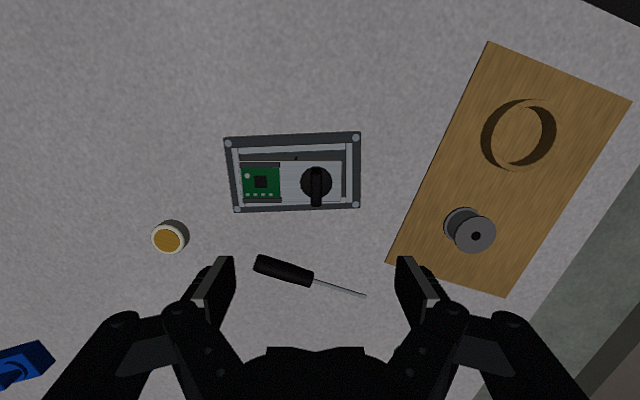

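The bar at (316,185) now stands across the clamp: 90.4° relative to it, so clicked over. The clamp lies flat in the pocket, its yaw having shifted less than 3°. The other things have not moved.

```bash
python3 -c "
from rig import job_done
print(job_done())"
```

```text
the job is handed in; nothing more can be done
None
```

The clamp lies flat in the pocket with its knob clicked over, the gripper has let go, and the job was handed in at about 17 s of the 46 s allowed; no verdict was returned.

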